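# Loosen the left-hand clamp, unload the collars, hang the guard on its pins

## Task

The collars in the clamping fixture are finished. Its clamp knob has a left-hand thread: loosen it all the way by turning it clockwise while the collars are still in place, then take out every collar and lay it flat, flange down, on the floor of the steel tray. When the fixture is empty, take the guard out of its wooden block and hang it on the fixture, with both knuckles fully down over the two pins; leave the mug and the ink tin alone.

Things in the scene. Friction and masses are not known exactly. Their poses are not given: they have to be found in the camera images.
- fixture: Fixed steel clamping fixture. Origin at bench height under the middle of the collar row; x points from its guard side to its knob side, y along the row. Base plate x -107 to +147 mm, y +-150 mm, 12 mm thick. At x = -80 mm two posts (18 x 14 mm, top z = 100 mm) stand at y = +-137 mm, each with a level pin pointing inward. Knob housing x 81 to 133 mm, y +-35 mm, top z = 54 mm.
- row_mid (a point): Middle of the collar row on the base plate top; axes as the fixture. Up to three collars stand on the plate in a row at x = 0, y about +88, 0, -88 mm, between a fixed fence (face x = -31 mm, 14 mm high) and a sliding jaw on the +x side. The jaw has a lip, underside 25 and top 32 mm above the plate, over the collars' far edge: lip edge at x = +11 mm when tight, +35 mm when fully loose.
- clamp_knob (a joint): Angle of the clamp knob, rad: about 0 to 0.5 at the start (tight), growing as it is turned clockwise seen from above (left-hand thread: clockwise loosens), end stop at 4.0 (fully loose). The jaw backs off 6 mm per rad. Stiff (about 0.1 N m) and stays where it is left.
- knob_grip (a point): Centre of the knob's grip bar, on the knob's vertical axis, 80 mm above the bench. The black bar is 62 mm long (this frame's x axis, turning with the knob), 17 mm thick (its y) and 26 mm high (z 67 to 93 mm above the bench). Origin at fixture x = 107 mm, y = 0.
- pin_left (a point): Middle of the exposed part of the pin on the fixture's +y post, on the pin's axis; axes as the fixture. Pin: level, along the fixture's y, 10 mm diameter, 26 mm long from the post's inner face (fixture y = 130 mm) to y = 104 mm, axis 88 mm above the bench.
- pin_right (a point): The same on the fixture's -y post (mirror image).
- guard_tab (a point): Centre of the grip tab on top of the loose guard, z up when upright. Tab 10 mm thick (x), 44 mm long (y), 30 mm high. Guard: aluminium grille, 0.3 kg; panel 6 mm thick, 190 mm long (y), from 98 to 23 mm below this point; top rail 14 mm thick, 242 mm long, 23 to 15 mm below. Alike both ways round. At the start it stands in the wooden block.
- knuckle_a (a point): On the guard: where the pin's axis comes to lie when the knuckle at the guard's +y end is fully down. 112 mm along +y from the tab and 28 mm below it; axes as the guard. Knuckle: hook open downward, 18 mm wide along y, slot 14 mm across (x), its roof 5 mm above this point, round-nosed legs that end 18 mm below it.
- knuckle_b (a point): The same at the guard's -y end (112 mm along -y).
- guard_block: Fixed wooden block, 50 mm (x) x 170 mm (y) x 45 mm high, origin centre of underside; along its y runs a slot 12 mm wide, floor at z = 10 mm, in which the guard stands. (A dust hood hangs over the bench from 0.6 m up, beyond world x = 0.62 m and right of y = -0.04 m: keep the arm low there.)
- tray: Loose shallow steel tray, 270 mm (x) x 140 mm (y) x 30 mm high, walls 4 mm and floor about 4 mm thick, open on top; origin centre of its underside.
- collar_a_mid (a point): Centre, half-way up, of a steel flange collar: 60 mm diameter flange at the bottom, narrower hub on top, 22 mm high in all, 0.22 kg, z up through the hub. Grasp across the flange, low down (the lowest 8 mm), along the row direction. Two or three collars are present; an absent one is None.
- collar_b_mid (a point): Centre, half-way up, of a steel flange collar: 60 mm diameter flange at the bottom, narrower hub on top, 22 mm high in all, 0.22 kg, z up through the hub. Grasp across the flange, low down (the lowest 8 mm), along the row direction. Two or three collars are present; an absent one is None.
- collar_c_mid (a point): Centre, half-way up, of a steel flange collar: 60 mm diameter flange at the bottom, narrower hub on top, 22 mm high in all, 0.22 kg, z up through the hub. Grasp across the flange, low down (the lowest 8 mm), along the row direction. Two or three collars are present; an absent one is None.
- tea_mug: White mug standing behind the fixture, 71 x 103 x 82 mm, origin centre of underside. Leave alone.
- tin: Dark round ink tin standing behind the fixture, 69 mm diameter, 60 mm high, origin centre of underside. Leave alone.
Things that resemble listed ones, but are neither listed nor needed, are in the scene too. What is shaped like the part that bears collar_b_mid but pink is not meant.

How it is judged:
On the way, in this order (a step that is already met when the one before it is completed fails the run):
1. the clamp knob is turned clockwise to fully loose while the collars are still in the fixture (value of joint clamp_knob above 3.7 rad and x of collar_a_mid in the frame of fixture between -0.03 and 0.03 m and y of collar_a_mid in the frame of fixture between -0.13 and 0.13 m and z of collar_a_mid in the frame of fixture between 0.015 and 0.032 m and x of collar_b_mid in the frame of fixture between -0.03 and 0.03 m and y of collar_b_mid in the frame of fixture between -0.13 and 0.13 m and z of collar_b_mid in the frame of fixture between 0.015 and 0.032 m and x of collar_c_mid in the frame of fixture between -0.03 and 0.03 m and y of collar_c_mid in the frame of fixture between -0.13 and 0.13 m and z of collar_c_mid in the frame of fixture between 0.015 and 0.032 m), for 0.2 s.
2. every collar lies flat, flange down, in the tray, the guard not yet hung (x of collar_a_mid in the frame of tray between -0.125 and 0.125 m and y of collar_a_mid in the frame of tray between -0.062 and 0.062 m and z of collar_a_mid in the frame of tray between 0.008 and 0.022 m and angle between each of collar_a_mid, collar_b_mid, collar_c_mid's own z axis and vertical below 0.15 rad and x of collar_b_mid in the frame of tray between -0.125 and 0.125 m and y of collar_b_mid in the frame of tray between -0.062 and 0.062 m and z of collar_b_mid in the frame of tray between 0.008 and 0.022 m and x of collar_c_mid in the frame of tray between -0.125 and 0.125 m and y of collar_c_mid in the frame of tray between -0.062 and 0.062 m and z of collar_c_mid in the frame of tray between 0.008 and 0.022 m and horizontal distance between guard_tab and fixture above 0.18 m), for 0.2 s.
At the end, for the whole second after the job is handed in: The knob is still loose (over 3.6 rad); every collar present lies flat (within 0.15 rad) on the tray's floor; the guard hangs upright (within 0.15 rad) with each knuckle point at its pin: within 5 mm across, 15 mm along the pin and 4 mm in height, either way round; all at rest (value of joint clamp_knob above 3.6 rad and x of collar_a_mid in the frame of tray between -0.125 and 0.125 m and y of collar_a_mid in the frame of tray between -0.062 and 0.062 m and z of collar_a_mid in the frame of tray between 0.008 and 0.022 m and angle between each of collar_a_mid, collar_b_mid, collar_c_mid, guard_tab's own z axis and vertical below 0.15 rad and x of collar_b_mid in the frame of tray between -0.125 and 0.125 m and y of collar_b_mid in the frame of tray between -0.062 and 0.062 m and z of collar_b_mid in the frame of tray between 0.008 and 0.022 m and x of collar_c_mid in the frame of tray between -0.125 and 0.125 m and y of collar_c_mid in the frame of tray between -0.062 and 0.062 m and z of collar_c_mid in the frame of tray between 0.008 and 0.022 m and ((x of knuckle_a in the frame of pin_left between -0.005 and 0.005 m and y of knuckle_a in the frame of pin_left between -0.015 and 0.015 m and z of knuckle_a in the frame of pin_left between -0.004 and 0.004 m and x of knuckle_b in the frame of pin_right between -0.005 and 0.005 m and y of knuckle_b in the frame of pin_right between -0.015 and 0.015 m and z of knuckle_b in the frame of pin_right between -0.004 and 0.004 m) or (x of knuckle_b in the frame of pin_left between -0.005 and 0.005 m and y of knuckle_b in the frame of pin_left between -0.015 and 0.015 m and z of knuckle_b in the frame of pin_left between -0.004 and 0.004 m and x of knuckle_a in the frame of pin_right between -0.005 and 0.005 m and y of knuckle_a in the frame of pin_right between -0.015 and 0.015 m and z of knuckle_a in the frame of pin_right between -0.004 and 0.004 m)) and linear speed of each of collar_a, collar_b, collar_c, guard below 0.02 m/s); the robot touches nothing.
It fails at once if the mug is disturbed (moved over 3 cm) (distance of tea_mug from where it was at the start of the episode above 0.03 m).
It fails at once if the ink tin is disturbed (moved over 3 cm) (distance of tin from where it was at the start of the episode above 0.03 m).
Of collar_a, collar_b, collar_c only 2 to 3 are there at a start; the rules pass over those that are not, and their reading is None.
At some moment in a run one of tray may be knocked a few centimetres aside while the robot is not near it.
It also fails if it takes over 210 s, if anything falls off the work surface, if the arm or the gripper's body presses on something with over 40 N, if the wrist force passes 120 N, or if a joint passes its speed limit or range.

## Robot

A 6-joint arm with a two-finger parallel gripper is mounted at the origin on a cart in front of the work surface, level with it; the furniture and walls round the work are solid. World frame = base frame: x ahead of the robot, y to its left, z up, the work surface at z = 0. Lengths are in m, angles in rad, forces in N, time in s.
With the tool pointing down it reaches from about 0.35 to 0.875 m from the base axis. Payload 4.2 kg.
Tool frame: the origin (TCP) lies at the very end of the fingers, on their centre line; the grasp point (between the pads) lies ctrl.tcp_to_grasp behind it (ctrl.tcp_to_grasp is the distance from the TCP to the grasp point, in m); z points along the fingers, y is the line along which they close (so a half turn about z gives the same grasp; the last joint's range is limited). The gripper opens to 87 mm and grips with 3 to 60 N. Pads are 19 mm wide; open, the fingers measure 117 mm over their backs; the gripper's body (75 mm by 190 mm) begins 51 mm behind the grasp point.
Start: joints at [-0.96, 0.385, 0.008, 0, -1.194, -0.259], TCP at [0.215, -0.587, 0.223] pointing down, gripper open.
Joint ranges: [-3.14, 3.14], [-1.21, 2.06], [-1.07, 1.41], [-3.16, 2.05], [-2.99, -0.16], [-3.1, 3.1]. Speed limits (rad/s): [2.79, 2.79, 3.14, 3.14, 3.14, 3.14].

## Interface

Orientations are given as a unit quaternion [w, x, y, z].
In Python, from workcell import status, eyes, workorder, ctrl gives the robot as it stands.
- The arm moves only by the tool servo_tool, never from a script. Its argument "plan" is text: rows parted by semicolons, each of 6 numbers parted by spaces: the shift along the tool's x, y, z in m, then the turn, a rotation vector about the tool's x, y, z in degrees. In form: tx ty tz rx ry rz; .... A call has 1 to 12 rows; each row is the pose to reach, as a shift and turn from the pose commanded when the call began, along the tool's axes at that moment; what a row does not reach only later rows make up. A row lasts 1/12 s, in which the tool goes at most 41.7 mm and 7.16 degrees, less where a joint would pass 70% of its speed; a pose out of reach is approached as far as the arm can. A call with a gripper value outside its range is refused whole. "jaw" is the closure, from 0 (fully open) to 1 (shut), set as the call begins (left out, the last holds). The fingers move at their own pace and stop on an object; "squeeze" is the grip in N (left out, the last holds). Time passes only in rows, so rows that repeat a pose let the fingers close. It gives the time, the measured TCP pose, the force, the opening and the grip force at its end, in the units of the state.
- status.get_obs(): the state, without advancing time (a new reading comes with each control period).
- eyes.camera(name): name is "scene" or "top" or "wrist"; returns a dict with "frame" (420x560x3 uint8, red, green, blue), "K" (3x3 intrinsics, pixels), "D" ([k1, k2, p1, p2, k3] as OpenCV has them; the pictures are not rectified), "R" (3x3) and "t" (3): a world point X has camera coordinates R X + t. Camera axes: x right, y down, z forward; pixel columns grow to the right and rows downward; lengths in m; the calibration is good to about 2 mm. A picture is of the moment at which its call begins. There is no depth.
- workorder.close_job(): hands the job in; it is judged then, once.
The state is a dict: "time_s": time; "q": joint angles; "joint_vel": joint speeds; "tau": joint torques, N m; "eef_pos": TCP position; "tool_rot": TCP orientation; "contact_force": force on the tool from outside, world axes, zero at the start; "wrist_torque": the same for the moment, N m; "width": opening from 0.0 (shut) to 1.0 (fully open); "grasp_force": force on a finger pad.
Only numpy, scipy, OpenCV 4.12 (cv2) and the standard library are available. Lean on these libraries where they do the work, as an engineer would, in place of code of your own. Each camera call takes 0.05 s, during which the arm holds its last target. There are 200 camera calls.

## Working session

There is one attempt and no reset: what is moved stays moved. The work goes in short steps, Python scripts to look and compute and a tool call to move; the robot and the scene stay as the last step left them, time stands still between calls to the robot, and variables do not carry over. Pictures are saved under pics/ and viewed, at most 14 in all, crops included, and the job is handed in when it is done.

Besides the shell and the picture viewer there is one more tool, called after "Emit:" by a JSON object that holds its "fn" and its "kwargs", one argument or row to a line. servo_tool: Moves the arm, as the interface text tells. Its arguments: {"type":"object","properties":{"plan":{"type":"string"},"jaw":{"type":"number"},"squeeze":{"type":"number"}},"required":["plan"]}

```bash
ls; mkdir -p pics; cat > h.py <<'E'
import numpy as np, cv2
from workcell import status, eyes, workorder, ctrl
from scipy.spatial.transform import Rotation as Ro
def snap(n,f):
    c=eyes.camera(n); cv2.imwrite('pics/'+f,c['frame'][:,:,::-1]); np.savez('pics/'+f+'.npz',**{k:np.array(v) for k,v in c.items()}); return c
def load(f): return np.load('pics/'+f+'.npz')
def ray(c,px):
    p=cv2.undistortPoints(np.array(px,float).reshape(-1,1,2),c['K'],c['D']).reshape(-1,2)
    d=np.c_[p,np.ones(len(p))]@c['R']; o=-c['R'].T@c['t']; return o,d
def atz(c,px,z):
    o,d=ray(c,px); return o+d*((z-o[2])/d[:,2])[:,None]
def proj(c,X):
    return cv2.projectPoints(np.array(X,float).reshape(-1,3),cv2.Rodrigues(c['R'])[0],c['t'],c['K'],c['D'])[0].reshape(-1,2)
def rot():
    q=status.get_obs()['tool_rot']; return Ro.from_quat([q[1],q[2],q[3],q[0]]).as_matrix()
E
python3 - <<'E'
from h import *
for n in['scene','top','wrist']:
    c=snap(n,n+'0.png'); print(n,-c['R'].T@c['t'],c['R'][2])
o=status.get_obs(); print(o,ctrl.tcp_to_grasp); print(rot())
E
```

```text
pics
scene [-0.52398515  0.65136156  0.70786345] [ 0.78397265 -0.42856275 -0.44913346]
top [0.34407753 0.04079487 1.23461456] [ 0.17110983  0.02038411 -0.98504107]
wrist [ 0.14990927 -0.61155058  0.38307107] [ 0.24123578  0.0910206  -0.96618867]
{'time_s': 0.15, 'q': array([-9.60398267e-01,  3.85428682e-01,  6.92805776e-03, -3.29217068e-04,
       -1.19402996e+00, -2.58621909e-01]), 'joint_vel': array([-0.00193103, -0.00404726,  0.00410935,  0.00360501,  0.00084295,
       -0.00072357]), 'tau': array([-2.93918447e-04, -3.91052485e+01,  1.87587029e+01,  4.22233075e+00,
        1.23948668e-02, -1.41510577e-04]), 'eef_pos': array([ 0.21521173, -0.58628516,  0.22168027]), 'tool_rot': array([-2.26240470e-04, -1.74922754e-01,  9.84581766e-01,  8.50965658e-04]), 'contact_force': array([ 0.6427678 , -0.26670223, -0.43292291]), 'wrist_torque': array([-0.00411469,  0.05249418,  0.0484852 ]), 'grasp_force': 0.0, 'width': 1.000773478815215} 0.0187
[[-9.38803958e-01 -3.44451123e-01 -7.43210995e-04]
 [-3.44451893e-01  9.38802612e-01  1.59654133e-03]
 [ 1.47797970e-04  1.75483975e-03 -9.99998449e-01]]
```

View pics/scene0.png

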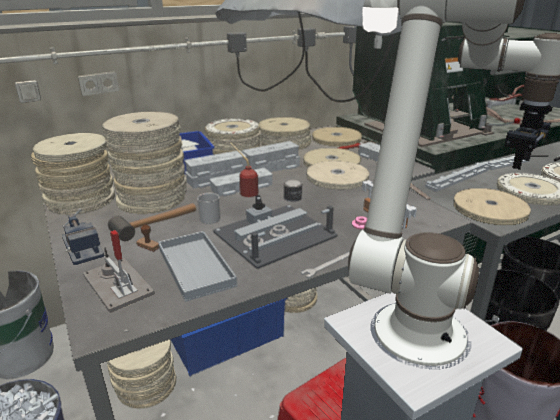

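View pics/top0.png

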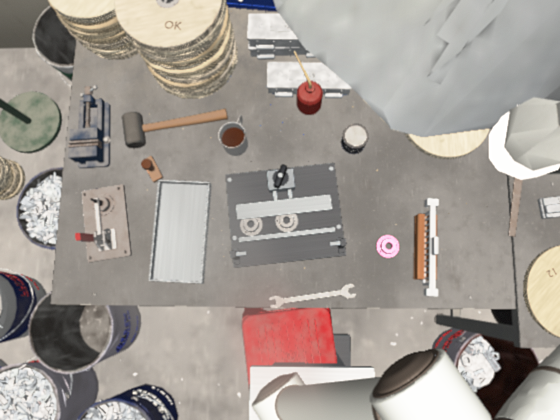

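Top view: fixture around (287,213) with two steel collars at (251,226) and (287,221), and the knob bar at (281,178). The tray is at (180,232) and the guard in its block at (428,246).

Could be mistaken for a collar: the pink ring at (388,246), rejected by colour, and the toggle clamp's round part at (103,205), not in the fixture. Could be mistaken for the knob: the red toggle handle at (82,237), on another device. I'm choosing the two collars in the fixture and checking them in one close crop.

```bash
python3 - <<'E'
import cv2
a=cv2.imread('pics/top0.png')
b=cv2.resize(a[155:275,220:352],None,fx=5,fy=5,interpolation=cv2.INTER_CUBIC)
cv2.imwrite('pics/c1.png',b)
E
```

```text
(no output)
```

View pics/c1.png

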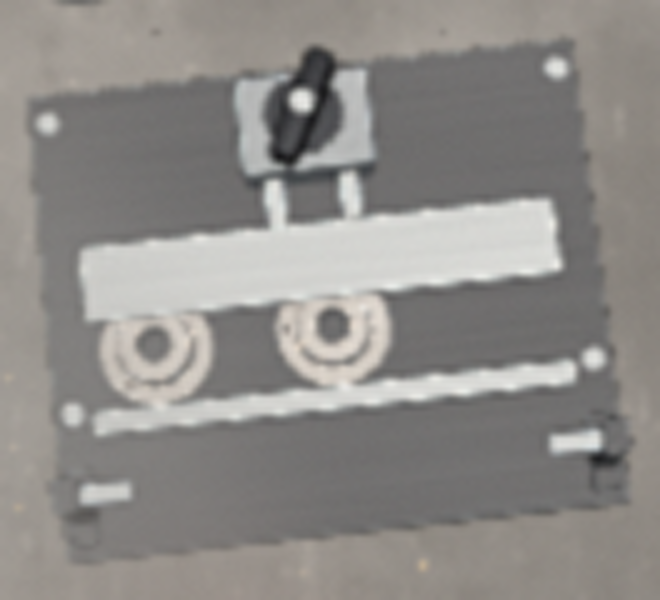

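The crop confirms two steel collars at crop (155,348) and (334,328), with the −y seat empty. The knob bar runs from (287,158) to (318,55), and the pins are at the bottom at about (105,492) and (577,441).

```bash
cat >> h.py <<'E'
def fit(c,px,P,x0):
    from scipy.optimize import least_squares
    P=np.array(P,float)
    f=lambda p:(proj(c,np.c_[np.cos(p[2])*P[:,0]-np.sin(p[2])*P[:,1]+p[0],np.sin(p[2])*P[:,0]+np.cos(p[2])*P[:,1]+p[1],P[:,2]])-px).ravel()
    r=least_squares(f,x0); return r.x,np.abs(r.fun).max()
E
python3 - <<'E'
from h import *
c=load('top0.png')
cr=lambda l:np.array(l,float)/5+np.array([220,155])-0.4
px=cr([(30,100),(577,40),(627,502),(72,563)])
p,e=fit(c,px,[(.147,.15,.012),(.147,-.15,.012),(-.107,-.15,.012),(-.107,.15,.012)],[.5,0,0])
print('fixture',p,np.degrees(p[2]),e)
T=np.array([[np.cos(p[2]),-np.sin(p[2])],[np.sin(p[2]),np.cos(p[2])]])
k=atz(c,cr([(287,158),(318,55),(301,99)]),.093); print('bar',k, (k[:,:2]-p[:2])@T)
print('collars',[( (a:=atz(c,cr([q]),.034)[0,:2]),(a-p[:2])@T) for q in [(155,345),(334,325)]])
a=cv2.imread('pics/top0.png')
cv2.imwrite('pics/c2.png',np.hstack([cv2.resize(a[170:295,140:220],None,fx=4.5,fy=4.5,interpolation=cv2.INTER_CUBIC),cv2.resize(a[190:315,400:465],None,fx=4.5,fy=4.5,interpolation=cv2.INTER_CUBIC)]))
E
```

```text
fixture [0.52701969 0.07138966 0.11367069] 6.512850956388494 1.396085663780127
bar [[0.60460929 0.09196364 0.093     ]
 [0.65847502 0.07689878 0.093     ]
 [0.63534966 0.08527205 0.093     ]] [[ 0.07942249  0.01164052]
 [ 0.13123185 -0.00943689]
 [ 0.10920547  0.00150535]]
collars [(array([0.51715708, 0.16257733]), array([0.00054409, 0.09171786])), (array([0.52842413, 0.06869476]), array([ 0.0010897, -0.0028368]))]
```

View pics/c2.png

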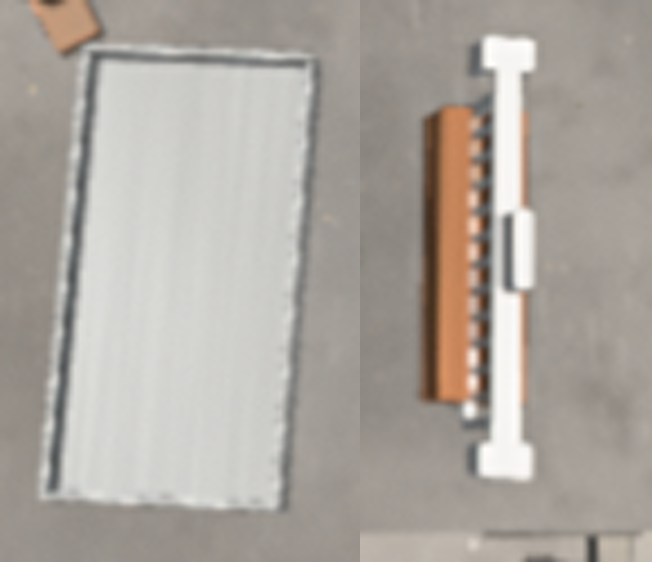

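Tray rim corners are at crop (90,47), (318,60), (288,508) and (42,498). Guard rail ends are at crop x≈145–149, y 40 and 478, with the tab at about (165,250).

```bash
cat >> h.py <<'E'
def to(p,yaw):
    """tool-frame shift and turn about tool z (deg) from current pose, to TCP p, tool x at world yaw (deg), tool down"""
    o=status.get_obs(); R=rot(); s=R.T@(np.array(p)-o['eef_pos'])
    y=np.radians(yaw); T=np.array([[np.cos(y),np.sin(y),0],[np.sin(y),-np.cos(y),0],[0,0,-1]])
    rv=np.degrees(Ro.from_matrix(R.T@T).as_rotvec())
    print('t',o['time_s'].__round__(2),'shift',np.round(s,4),'rv',np.round(rv,2),'yaw now',np.degrees(np.arctan2(R[1,0],R[0,0])).round(1),'q1,q6',np.degrees(o['q'][[0,5]]).round(0))
E
python3 - <<'E'
from h import *
c=load('top0.png')
cr=lambda l,o:np.array(l,float)/4.5+np.array(o)-0.4
p,e=fit(c,cr([(90,47),(318,60),(288,508),(42,498)],(140,170)),[(.135,.07,.03),(.135,-.07,.03),(-.135,-.07,.03),(-.135,.07,.03)],[.5,.3,0])
print('tray',p,np.degrees(p[2]),e)
g=atz(c,cr([(149,38),(146,479)],(400,190)),.093); t=atz(c,cr([(165,250)],(400,190)),.123)
print('guard',g,g.mean(0),'tab',t, np.degrees(np.arctan2(*(g[0]-g[1])[[1,0]])))
to([.56,.08,.25],-15.6)
E
```

```text
tray [ 0.49798794  0.34802159 -0.03791321] -2.172266685874454 1.1472401619841435
guard [[ 0.5765121  -0.29953675  0.093     ]
 [ 0.33415312 -0.2877989   0.093     ]] [ 0.45533261 -0.29366783  0.093     ] tab [[ 0.45499675 -0.29417069  0.123     ]] -2.772762386796706
t 0.15 shift [-0.5532  0.5068 -0.0275] rv [ 5.0000e-02  1.2000e-01 -1.4425e+02] yaw now -159.9 q1,q6 [-55. -15.]
```

Emit:
{"fn": "servo_tool", "kwargs": {
  "plan": "-0.02 0.02 -0.03 0 0 -7; -0.05 0.05 -0.03 0 0 -14; -0.08 0.08 -0.03 0 0 -21; -0.11 0.105 -0.03 0 0 -28; -0.14 0.13 -0.03 0 0 -35; -0.17 0.155 -0.03 0 0 -42; -0.2 0.18 -0.03 0 0 -49; -0.23 0.21 -0.03 0 0 -56; -0.26 0.235 -0.03 0 0 -63; -0.285 0.26 -0.03 0 0 -70; -0.315 0.285 -0.03 0 0 -77; -0.34 0.31 -0.03 0 0 -84",
  "jaw": 0
}}

```text
time_s: 1.15
eef_pos: [0.4284, -0.1766, 0.2526]
tool_rot: [-0.0, 0.791, -0.612, 0.0]
contact_force: [0.0, -0.1, 0.2]
width: 0.996
grasp_force: 0.0
```

```bash
python3 -c "
from h import *
to([.56,.08,.25],-15.6)"
```

```text
t 1.15 shift [-0.2154 -0.1917  0.0026] rv [-2.000e-02 -2.000e-02 -5.987e+01] yaw now -75.5 q1,q6 [-2. 17.]
```

Emit:
{"fn": "servo_tool", "kwargs": {
  "plan": "-0.03 -0.025 0 0 0 -7; -0.055 -0.05 0 0 0 -14; -0.08 -0.07 0 0 0 -21; -0.105 -0.095 0 0 0 -28; -0.13 -0.115 0 0 0 -35; -0.155 -0.14 0 0 0 -42; -0.18 -0.16 0 0 0 -49; -0.205 -0.18 0 0 0 -55; -0.215 -0.19 0 0 0 -60; -0.215 -0.19 0 0 0 -60; -0.215 -0.19 0 0 0 -60"
}}

```text
time_s: 2.07
eef_pos: [0.5592, 0.077, 0.2518]
tool_rot: [0.0, 0.99, -0.138, -0.001]
contact_force: [-0.9, 0.2, -0.3]
width: 1.002
grasp_force: 0.0
```

```bash
python3 -c "
from h import *
c=snap('wrist','w1.png')
to([.56,.08,.25],-15.6); print(-c['R'].T@c['t'])"
```

```text
t 2.12 shift [ 0.     -0.0039  0.002 ] rv [ 0.05  0.07 -0.31] yaw now -15.9 q1,q6 [24. 50.]
[0.62757862 0.0570052  0.41314183]
```

View pics/w1.png

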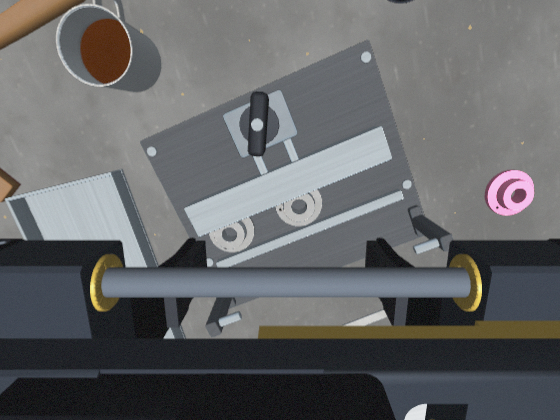

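Wrist view: knob bar centre at (258,124), running vertically from (262,93) to (255,155). Plate far corners are at (141,141) and (369,41), and pin inner tips at about (242,317) and (415,249).

```bash
python3 - <<'E'
from h import *
c=load('w1.png')
px=[(141,141),(369,41),(242,317),(415,249)]
p,e=fit(c,px,[(.147,.15,.012),(.147,-.15,.012),(-.08,.104,.088),(-.08,-.104,.088)],[.527,.071,.11])
print(p,np.degrees(p[2]),e)
T=np.array([[np.cos(p[2]),-np.sin(p[2])],[np.sin(p[2]),np.cos(p[2])]])
k=atz(c,[(262,94),(255,154),(258,124)],.093); print(k,(k[:,:2]-p[:2])@T, np.degrees(np.arctan2(*(k[0]-k[1])[[1,0]])))
kn=p[:2]+T@[.107,0]; print('knob',kn)
print('pins',p[:2]+T@[-.08,.117],p[:2]+T@[-.08,-.117], p[:2]+T@[-.08,0])
q=atz(c,[(236,231),(302,204)],.034); print('collars',q,(q[:,:2]-p[:2])@T)
to([*k[2,:2],.064],-17)
E
```

```text
[0.52616399 0.070491   0.1177807 ] 6.74833678277719 2.0586344416078646
[[0.65916789 0.07110987 0.093     ]
 [0.60736677 0.09420943 0.093     ]
 [0.63400635 0.08285398 0.093     ]] [[ 0.13215516 -0.01501451]
 [ 0.08342731  0.01401208]
 [ 0.10854797 -0.00039507]] -24.033418363116475
knob [0.63242268 0.08306441]
pins [0.43296974 0.17727972] [ 0.46046674 -0.0550991 ] [0.44671824 0.06109031]
collars [[0.51914558 0.15233233 0.034     ]
 [0.53011435 0.06385157 0.034     ]] [[ 0.00264727  0.08209905]
 [ 0.0031428  -0.00705763]]
t 2.12 shift [ 0.0706 -0.0271  0.1879] rv [0.05 0.07 1.09] yaw now -15.9 q1,q6 [24. 50.]
```

Emit:
{"fn": "servo_tool", "kwargs": {
  "plan": "0.035 -0.013 0.02 0 0 4; 0.069 -0.026 0.05 0 0 4; 0.069 -0.026 0.09 0 0 4; 0.069 -0.026 0.12 0 0 4; 0.069 -0.026 0.15 0 0 4; 0.069 -0.026 0.17 0 0 4; 0.069 -0.026 0.18 0 0 4; 0.069 -0.026 0.187 0 0 4; 0.069 -0.026 0.187 0 0 4"
}}

```text
time_s: 2.87
eef_pos: [0.6324, 0.0818, 0.065]
tool_rot: [0.0, 0.985, -0.173, -0.001]
contact_force: [-0.6, -0.2, -0.2]
width: 1.001
grasp_force: 0.0
```

Emit:
{"fn": "servo_tool", "kwargs": {
  "plan": "0 0 0 0 0 0; 0 0 0 0 0 0; 0 0 0 0 0 0; 0 0 0 0 0 0; 0 0 0 0 0 0; 0 0 0 0 0 0",
  "jaw": 1,
  "squeeze": 30
}}

```text
time_s: 3.37
eef_pos: [0.633, 0.0827, 0.0661]
tool_rot: [-0.0, 0.985, -0.172, 0.0]
contact_force: [0.2, -0.4, 0.4]
width: 0.633
grasp_force: 0.0
```

```bash
python3 -c "
from h import *
o=status.get_obs();print(o['width'],o['contact_force'],o['wrist_torque'])
to([.633,.083,.064],-20)"
```

```text
0.6327204999092925 [ 0.17700225 -0.36150709  0.38109874] [-0.08190102  0.17941425  0.00136976]
t 3.37 shift [-0.0001 -0.0003  0.0021] rv [-0.03 -0.04  0.16] yaw now -19.8 q1,q6 [22. 48.]
```

Emit:
{"fn": "servo_tool", "kwargs": {
  "plan": "0 0 0 0 0 0; 0 0 0 0 0 0; 0 0 0 0 0 0; 0 0 0 0 0 0; 0 0 0 0 0 0; 0 0 0 0 0 0; 0 0 0 0 0 0; 0 0 0 0 0 0; 0 0 0 0 0 0; 0 0 0 0 0 0"
}}

```text
time_s: 4.2
eef_pos: [0.6337, 0.0845, 0.0657]
tool_rot: [-0.001, 0.985, -0.172, 0.001]
contact_force: [1.6, 5.4, -0.1]
width: 0.454
grasp_force: 30.0
```

Emit:
{"fn": "servo_tool", "kwargs": {
  "plan": "0 0 0 0 0 6; 0 0 0 0 0 12; 0 0 0 0 0 18; 0 0 0 0 0 24; 0 0 0 0 0 30; 0 0 0 0 0 36; 0 0 0 0 0 42; 0 0 0 0 0 48; 0 0 0 0 0 54; 0 0 0 0 0 60; 0 0 0 0 0 66; 0 0 0 0 0 72"
}}

```text
time_s: 5.2
eef_pos: [0.6335, 0.0843, 0.0657]
tool_rot: [0.001, -0.694, 0.72, 0.0]
contact_force: [-0.6, 5.4, 0.4]
width: 0.453
grasp_force: 30.0
```

```bash
python3 -c "
from h import *
o=status.get_obs();print(o['width'],o['contact_force'],o['wrist_torque'])
to([.633,.083,.064],-92)"
```

```text
0.4533980389302376 [-0.62355787  5.43196859  0.35003551] [1.51569707 0.12321738 0.07715558]
t 5.2 shift [0.0013 0.0004 0.0017] rv [-0.11  0.12 -0.09] yaw now -92.1 q1,q6 [ 22. -24.]
```

```bash
python3 -c "
from h import *
c=snap('wrist','w2.png');d=snap('top','t2.png')
a=cv2.resize(d['frame'][155:275,220:352,::-1],None,fx=3,fy=3)
b=c['frame'][:360,:,::-1]; b=cv2.resize(b,(400,257)); 
im=np.zeros((360,800,3),np.uint8); im[:,:396]=a; im[:257,400:]=b; cv2.imwrite('pics/m2.png',im)"
```

```text
(no output)
```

View pics/m2.png

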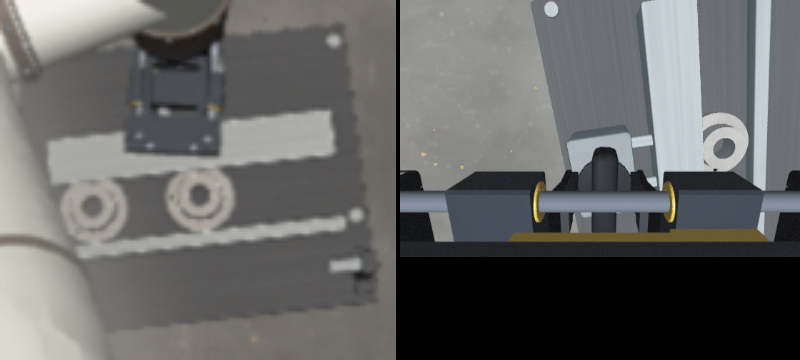

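The knob turned: the bar is aligned with the fingers and the jaw has backed off. The collars are still at their seats.

Emit:
{"fn": "servo_tool", "kwargs": {
  "plan": "0 0 0 0 0 6; 0 0 0 0 0 12; 0 0 0 0 0 18; 0 0 0 0 0 24; 0 0 0 0 0 30; 0 0 0 0 0 36; 0 0 0 0 0 42; 0 0 0 0 0 48; 0 0 0 0 0 54; 0 0 0 0 0 60; 0 0 0 0 0 66; 0 0 0 0 0 72"
}}

```text
time_s: 6.3
eef_pos: [0.6333, 0.0845, 0.0657]
tool_rot: [0.001, -0.138, 0.99, 0.001]
contact_force: [-0.8, 6.8, 0.3]
width: 0.449
grasp_force: 30.0
```

Emit:
{"fn": "servo_tool", "kwargs": {
  "plan": "0 0 0 0 0 6; 0 0 0 0 0 12; 0 0 0 0 0 18; 0 0 0 0 0 24; 0 0 0 0 0 30; 0 0 0 0 0 36; 0 0 0 0 0 42; 0 0 0 0 0 46; 0 0 0 0 0 50; 0 0 0 0 0 50"
}}

```text
time_s: 7.13
eef_pos: [0.6334, 0.0846, 0.0657]
tool_rot: [0.0, 0.292, 0.956, 0.001]
contact_force: [-0.9, 6.5, 0.8]
width: 0.457
grasp_force: 30.0
```

```bash
python3 -c "
from h import *
o=status.get_obs();print(o['width'],o['contact_force'],o['wrist_torque'])
to([.633,.083,.064],-222)"
```

```text
0.45714534088581793 [-0.92338701  6.48506962  0.82619227] [ 1.74727151  0.25800174 -0.06174729]
t 7.13 shift [-0.0006 -0.0015  0.0017] rv [ 0.17 -0.01  8.05] yaw now 146.0 q1,q6 [  22. -146.]
```

Emit:
{"fn": "servo_tool", "kwargs": {
  "plan": "0 0 0 0 0 3; 0 0 0 0 0 6; 0 0 0 0 0 9; 0 0 0 0 0 11; 0 0 0 0 0 11"
}}

```text
time_s: 7.55
eef_pos: [0.6336, 0.0844, 0.0657]
tool_rot: [0.001, 0.38, 0.925, 0.001]
contact_force: [0.1, 5.4, 0.4]
width: 0.455
grasp_force: 30.0
```

```bash
python3 -c "
from h import *
o=status.get_obs();print(o['width'],o['contact_force'],o['wrist_torque'])
to([.633,.083,.064],-222)"
```

```text
0.45532674556825903 [0.09466034 5.43141953 0.40226872] [ 1.45434003 -0.03394542  0.6635557 ]
t 7.55 shift [-0.0006 -0.0014  0.0017] rv [ 0.15  0.03 -2.69] yaw now 135.3 q1,q6 [  22. -157.]
```

Torque rose to 0.66 N m with no further turn, so the knob is at its end stop. Next I release it and go over collar A.

Emit:
{"fn": "servo_tool", "kwargs": {
  "plan": "0 0 0 0 0 -2; 0 0 0 0 0 -2; 0 0 0 0 0 -2; 0 0 0 0 0 -2; 0 0 0 0 0 -2; 0 0 -0.03 0 0 -2; 0 0 -0.07 0 0 -2; 0 0 -0.11 0 0 -2; 0 0 -0.15 0 0 -7; 0 0 -0.15 0 0 -14; 0 0 -0.15 0 0 -21; 0 0 -0.15 0 0 -28",
  "jaw": 0
}}

```text
time_s: 8.55
eef_pos: [0.6329, 0.0823, 0.2167]
tool_rot: [0.001, 0.144, 0.99, 0.001]
contact_force: [-0.4, -0.3, -0.6]
width: 0.996
grasp_force: 0.0
```

```bash
python3 -c "
from h import *
to([.52,.16,.22],-173.4)"
```

```text
t 8.55 shift [ 0.1303  0.0423 -0.0034] rv [  0.06   0.09 -23.15] yaw now 163.4 q1,q6 [  22. -128.]
```

Emit:
{"fn": "servo_tool", "kwargs": {
  "plan": "0 0.01 -0.01 0 0 -7; 0 0.02 -0.02 0 0 -14; 0 0.03 -0.03 0 0 -21; 0 0.03 -0.03 0 0 -23; 0 0.03 -0.03 0 0 -23; 0 0.03 -0.03 0 0 -23"
}}

```text
time_s: 9.05
eef_pos: [0.6412, 0.1111, 0.2452]
tool_rot: [-0.0, -0.053, 0.999, -0.0]
contact_force: [0.4, -0.5, -0.1]
width: 1.001
grasp_force: 0.0
```

```bash
python3 -c "
from h import *
c=snap('wrist','w3.png'); d=snap('top','t3.png')
to([.52,.16,.22],-173.4)"
```

```text
t 9.15 shift [0.1153 0.0617 0.0251] rv [-0.01 -0.07 -0.53] yaw now -173.9 q1,q6 [  24. -108.]
```

View pics/w3.png

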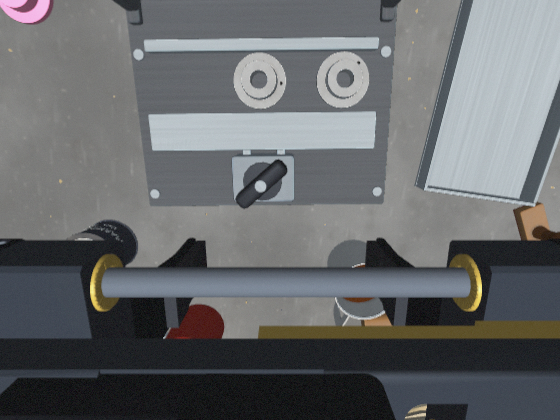

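Knob bar is now at about 45° in the picture. Collar flanges are centred at (259,80) and (343,79), clear of the retracted jaw, and the tray is at right. The mug and tin are untouched.

```bash
python3 - <<'E'
from h import *
c=load('w3.png')
b=np.array([0.5263,0.071,0.116])
T=np.array([[np.cos(b[2]),-np.sin(b[2])],[np.sin(b[2]),np.cos(b[2])]])
k=atz(c,[(240,205),(284,163),(261,187)],.093); print('bar',k[2],np.degrees(np.arctan2(*(k[0]-k[1])[[1,0]])))
g=atz(c,[(150,206),(386,204)],.012); print('corners',g,(g[:,:2]-b[:2])@T)
q=atz(c,[(343,79),(259,80)],.018); print('collars A,B',q,(q[:,:2]-b[:2])@T)
to([.518,.165,.05],-173.4)
E
```

```text
bar [0.63502831 0.08499945 0.093     ] -40.47043034892688
corners [[ 0.69054047 -0.05814864  0.012     ]
 [ 0.65660494  0.24043828  0.012     ]] [[ 0.14818903 -0.1472899 ]
 [ 0.14904002  0.15321808]]
collars A,B [[0.51616035 0.16277432 0.018     ]
 [0.52719298 0.06800283 0.018     ]] [[ 0.00055045  0.09233112]
 [ 0.00054009 -0.00308038]]
t 9.15 shift [0.1165 0.0669 0.1951] rv [-0.01 -0.07 -0.53] yaw now -173.9 q1,q6 [  24. -108.]
```

Emit:
{"fn": "servo_tool", "kwargs": {
  "plan": "0.035 0.02 0.01 0 0 -0.5; 0.07 0.04 0.02 0 0 -0.5; 0.1 0.06 0.05 0 0 -0.5; 0.1185 0.066 0.09 0 0 -0.5; 0.1185 0.066 0.13 0 0 -0.5; 0.1185 0.066 0.165 0 0 -0.5; 0.1185 0.066 0.19 0 0 -0.5; 0.1185 0.066 0.205 0 0 -0.5; 0.1185 0.066 0.215 0 0 -0.5; 0.1185 0.066 0.223 0 0 -0.5; 0.1185 0.066 0.229 0 0 -0.5; 0.1185 0.066 0.23 0 0 -0.5"
}}

```text
time_s: 10.15
eef_pos: [0.5167, 0.1641, 0.0152]
tool_rot: [-0.0, -0.058, 0.998, -0.0]
contact_force: [-0.9, -0.6, 0.0]
width: 0.999
grasp_force: 0.0
```

Emit:
{"fn": "servo_tool", "kwargs": {
  "plan": "0 0 0 0 0 0; 0 0 0 0 0 0; 0 0 0 0 0 0; 0 0 0 0 0 0; 0 0 0 0 0 0; 0 0 0 0 0 0; 0 0 0 0 0 0; 0 0 0 0 0 0; 0 0 0 0 0 0; 0 0 0 0 0 0",
  "jaw": 1,
  "squeeze": 25
}}

```text
time_s: 10.98
eef_pos: [0.5168, 0.1642, 0.016]
tool_rot: [0.0, -0.058, 0.998, -0.0]
contact_force: [-1.1, -1.9, 5.5]
width: 0.655
grasp_force: 25.0
```

```bash
python3 -c "
from h import *
o=status.get_obs();print(o['width'],o['contact_force'],o['wrist_torque'])
to([.516,.165,.1],-173.4)"
```

```text
0.6553802347261092 [-1.06464428 -1.90589072  5.50619367] [-0.5129357   0.28584076  0.01693558]
t 10.98 shift [ 0.0007  0.0009 -0.084 ] rv [-0.01  0.02  0.07] yaw now -173.3 q1,q6 [  35. -118.]
```

Emit:
{"fn": "servo_tool", "kwargs": {
  "plan": "0 0 -0.01 0 0 0; 0 0 -0.03 0 0 0; 0 0 -0.06 0 0 0; 0 0 -0.1 0 0 0; 0 0 -0.14 0 0 0; 0 0.02 -0.17 0 0 3; 0 0.05 -0.19 0 0 6; -0.01 0.08 -0.2 0 0 9; -0.02 0.11 -0.2 0 0 9; -0.03 0.14 -0.2 0 0 9; -0.05 0.16 -0.2 0 0 9; -0.06 0.17 -0.2 0 0 9"
}}

```text
time_s: 11.98
eef_pos: [0.5568, 0.343, 0.2146]
tool_rot: [-0.0, 0.02, 1.0, 0.0]
contact_force: [-0.4, -0.0, -2.1]
width: 0.653
grasp_force: 25.0
```

```bash
python3 -c "
from h import *
c=snap('wrist','w4.png'); d=snap('top','t4.png'); print(status.get_obs()['width'])
to([.558,.346,.2],177.8)"
```

```text
0.6540428217831689
t 12.08 shift [-0.0012  0.0041  0.0137] rv [-0.04 -0.1  -0.08] yaw now 177.7 q1,q6 [  46. -138.]
```

View pics/w4.png

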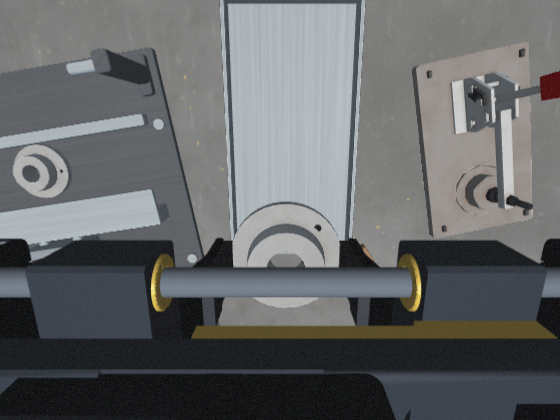

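The collar is held level at about (285,255). Tray side rims run (220,0)–(228,235) on the left and (366,0)–(352,235) on the right.

```bash
python3 - <<'E'
from h import *
c=load('w4.png')
print(atz(c,[(221,5),(228,232),(365,5),(352,232)],.03))
p=np.array([.498,.348,-.038])
X=np.array([(-.135,.07),(-.135,-.07),(.135,-.07),(.135,.07)])
E
```

```text
[[0.37482376 0.28793878 0.03      ]
 [0.60380323 0.27487232 0.03      ]
 [0.38028248 0.42577326 0.03      ]
 [0.60955193 0.41632711 0.03      ]]
```

Emit:
{"fn": "servo_tool", "kwargs": {
  "plan": "-0.001 0.005 0.04 0 0 0; -0.001 0.005 0.08 0 0 0; -0.001 0.005 0.12 0 0 0; -0.001 0.005 0.15 0 0 0; -0.001 0.005 0.175 0 0 0; -0.001 0.005 0.19 0 0 0; -0.001 0.005 0.198 0 0 0; -0.001 0.005 0.203 0 0 0; -0.001 0.005 0.2055 0 0 0; -0.001 0.005 0.2055 0 0 0"
}}

```text
time_s: 12.92
eef_pos: [0.558, 0.3451, 0.0107]
tool_rot: [0.0, 0.021, 1.0, 0.0]
contact_force: [0.1, 0.0, -2.6]
width: 0.658
grasp_force: 25.0
```

```bash
python3 -c "
from h import *
o=status.get_obs();print(o['contact_force'],o['eef_pos'],o['width'])"
```

```text
[ 0.08669083  0.02436083 -2.60094122] [0.55797769 0.34509128 0.01072104] 0.6578488979571596
```

Emit:
{"fn": "servo_tool", "kwargs": {
  "plan": "0 0 0.001 0 0 0; 0 0 0.002 0 0 0; 0 0 0.0025 0 0 0; 0 0 0.0025 0 0 0"
}}

```text
time_s: 13.25
eef_pos: [0.558, 0.3453, 0.0083]
tool_rot: [0.0, 0.02, 1.0, 0.0]
contact_force: [-0.8, 0.1, -1.2]
width: 0.657
grasp_force: 25.0
```

Now I release with a partial opening and rise.

Emit:
{"fn": "servo_tool", "kwargs": {
  "plan": "0 0 0.0005 0 0 0; 0 0 0.0005 0 0 0; 0 0 0.0005 0 0 0; 0 0 0.0005 0 0 0; 0 0 -0.01 0 0 0; 0 0 -0.04 0 0 0; 0 0 -0.08 0 0 0; 0 0 -0.12 0 0 0; 0 0 -0.16 0 0 0; 0 0 -0.19 0 0 0; 0 0 -0.19 0 0 0",
  "jaw": 0.17
}}

```text
time_s: 14.17
eef_pos: [0.5612, 0.3471, 0.2078]
tool_rot: [0.007, 0.02, 1.0, 0.005]
contact_force: [-0.5, -0.1, 0.2]
width: 0.828
grasp_force: 0.0
```

```bash
python3 -c "
from h import *
print(status.get_obs()['width'],status.get_obs()['contact_force'])
to([.5275,.068,.2],-173.4)"
```

```text
0.8277670597981905 [-0.54421409 -0.12757079  0.2198492 ]
t 14.17 shift [ 0.0227 -0.2803  0.0046] rv [ 0.53  0.81 -8.87] yaw now 177.7 q1,q6 [  46. -138.]
```

Emit:
{"fn": "servo_tool", "kwargs": {
  "plan": "0.005 -0.04 0 0 0 -4; 0.01 -0.08 0 0 0 -8; 0.015 -0.12 0 0 0 -9; 0.02 -0.16 0 0 0 -9; 0.022 -0.2 0 0 0 -9; 0.022 -0.24 0 0 0 -9; 0.0225 -0.27 0 0 0 -9; 0.0225 -0.281 0.03 0 0 -9; 0.0225 -0.281 0.07 0 0 -9; 0.0225 -0.281 0.1 0 0 -9; 0.0225 -0.281 0.12 0 0 -9; 0.0225 -0.281 0.12 0 0 -9"
}}

```text
time_s: 15.17
eef_pos: [0.5207, 0.0637, 0.0738]
tool_rot: [-0.004, -0.057, 0.998, -0.001]
contact_force: [-0.6, -0.3, -0.3]
width: 0.831
grasp_force: 0.0
```

```bash
python3 -c "
from h import *
to([.5273,.067,.016],-173.4)"
```

```text
t 15.17 shift [-0.0075  0.0026  0.0578] rv [-0.11 -0.5  -0.02] yaw now -173.4 q1,q6 [  25. -108.]
```

Emit:
{"fn": "servo_tool", "kwargs": {
  "plan": "-0.007 0.003 0.015 0 -0.5 0; -0.007 0.003 0.03 0 -0.5 0; -0.007 0.003 0.04 0 -0.5 0; -0.007 0.003 0.048 0 -0.5 0; -0.007 0.003 0.053 0 -0.5 0; -0.007 0.003 0.0575 0 -0.5 0; -0.007 0.003 0.0575 0 -0.5 0; -0.007 0.003 0.0575 0 -0.5 0"
}}

```text
time_s: 15.83
eef_pos: [0.5306, 0.069, 0.0204]
tool_rot: [0.005, -0.058, 0.998, 0.0]
contact_force: [-0.7, -0.0, -0.2]
width: 0.829
grasp_force: 0.0
```

Emit:
{"fn": "servo_tool", "kwargs": {
  "plan": "0 0 0 0 0 0; 0 0 0 0 0 0; 0 0 0 0 0 0; 0 0 0 0 0 0; 0 0 0 0 0 0; 0 0 0 0 0 0; 0 0 0 0 0 0; 0 0 0 0 0 0",
  "jaw": 1
}}

```text
time_s: 16.5
eef_pos: [0.5306, 0.0691, 0.0202]
tool_rot: [0.005, -0.058, 0.998, 0.0]
contact_force: [-0.7, 1.5, 0.8]
width: 0.604
grasp_force: 20.9
```

```bash
python3 -c "
from h import *
print(status.get_obs()['width'],status.get_obs()['contact_force'])
to([.5273,.067,.016],-173.4)"
```

```text
0.6035787205880497 [-0.70150169  1.53643124  0.82543976]
t 16.5 shift [ 0.0035 -0.0017  0.0042] rv [0.01 0.53 0.06] yaw now -173.3 q1,q6 [  25. -108.]
```

The grip is about 4 mm too high (width 0.604 against 0.655 before). I'll reopen, correct and regrip.

Emit:
{"fn": "servo_tool", "kwargs": {
  "plan": "0 0 0 0 0 0; 0 0 0 0 0 0; 0 0 0 0 0 0; 0 0 0 0 0 0; 0 0 0 0 0 0; 0.003 -0.002 0.002 0 0.5 0; 0.003 -0.002 0.0045 0 0.5 0; 0.003 -0.002 0.0045 0 0.5 0; 0.003 -0.002 0.0045 0 0.5 0",
  "jaw": 0.17
}}

```text
time_s: 17.25
eef_pos: [0.5275, 0.0665, 0.0152]
tool_rot: [-0.0, -0.058, 0.998, -0.0]
contact_force: [0.9, -0.3, 0.1]
width: 0.83
grasp_force: 0.0
```

Emit:
{"fn": "servo_tool", "kwargs": {
  "plan": "0 0 0 0 0 0; 0 0 0 0 0 0; 0 0 0 0 0 0; 0 0 0 0 0 0; 0 0 0 0 0 0; 0 0 0 0 0 0; 0 0 0 0 0 0; 0 0 0 0 0 0",
  "jaw": 1
}}

```text
time_s: 17.92
eef_pos: [0.5278, 0.0667, 0.0156]
tool_rot: [0.0, -0.058, 0.998, 0.0]
contact_force: [0.2, 0.9, 0.1]
width: 0.652
grasp_force: 24.9
```

```bash
python3 -c "
from h import *
print(status.get_obs()['width'],status.get_obs()['contact_force'])
to([.5273,.067,.016],-173.4)"
```

```text
0.6515476411552383 [0.16721069 0.94774603 0.09512476]
t 17.92 shift [ 0.0005  0.0003 -0.0004] rv [0.01 0.02 0.06] yaw now -173.3 q1,q6 [  25. -108.]
```

Emit:
{"fn": "servo_tool", "kwargs": {
  "plan": "0 0 -0.01 0 0 0; 0 0 -0.04 0 0 0; 0 0 -0.08 0 0 0; 0 0 -0.12 0 0 0; 0.005 0.03 -0.15 0 0 3; 0.012 0.07 -0.17 0 0 6; 0.02 0.11 -0.18 0 0 9; 0.028 0.15 -0.18 0 0 9; 0.036 0.19 -0.18 0 0 9; 0.043 0.23 -0.18 0 0 9; 0.05 0.265 -0.18 0 0 9; 0.056 0.29 -0.18 0 0 9"
}}

```text
time_s: 18.92
eef_pos: [0.4368, 0.3505, 0.1958]
tool_rot: [-0.0, 0.02, 1.0, -0.0]
contact_force: [1.1, 0.1, -2.2]
width: 0.649
grasp_force: 24.8
```

Emit:
{"fn": "servo_tool", "kwargs": {
  "plan": "0 0 0 0 0 0; 0 0 0 0 0 0; 0 0 0 0 0 0"
}}

```text
time_s: 19.17
eef_pos: [0.4379, 0.3473, 0.1954]
tool_rot: [-0.001, 0.02, 1.0, -0.001]
contact_force: [1.0, -0.8, -2.7]
width: 0.655
grasp_force: 24.8
```

```bash
python3 -c "
from h import *
c=snap('wrist','w5.png'); d=snap('top','t5.png');s=snap('scene','s5.png')
im=np.zeros((420,800,3),np.uint8); im[:,:400]=d['frame'][60:340,60:327,::-1].repeat(1,0) if 0 else cv2.resize(d['frame'][130:310,60:230,::-1],(400,420)); im[:300,400:]=cv2.resize(c['frame'][:,:,::-1],(400,300)); cv2.imwrite('pics/m5.png',im)
print(status.get_obs()['width'],status.get_obs()['contact_force'])
to([.438,.352,.2],177.8)"
```

```text
0.6473259708086521 [ 0.12080023 -0.61693033 -1.94839587]
t 19.32 shift [ 0.0009  0.0051 -0.0044] rv [-0.03 -0.02 -0.23] yaw now 177.6 q1,q6 [  55. -147.]
```

View pics/m5.png

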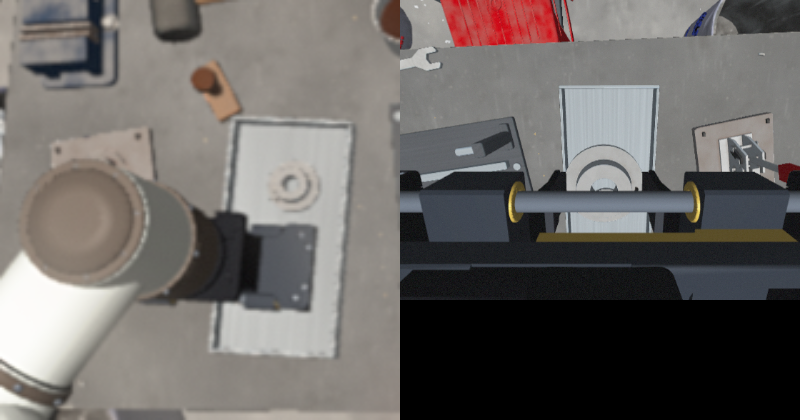

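The first collar lies flat in the tray at crop (293,184). The tray has not moved, and the second collar is held level. Lowering it.

Emit:
{"fn": "servo_tool", "kwargs": {
  "plan": "0.001 0.005 0.04 0 0 0; 0.001 0.005 0.08 0 0 0; 0.001 0.005 0.11 0 0 0; 0.001 0.005 0.14 0 0 0; 0.001 0.005 0.16 0 0 0; 0.001 0.005 0.173 0 0 0; 0.001 0.005 0.18 0 0 0; 0.001 0.005 0.184 0 0 0; 0.001 0.005 0.186 0 0 0; 0.001 0.005 0.187 0 0 0; 0.001 0.005 0.187 0 0 0; 0.001 0.005 0.187 0 0 0"
}}

```text
time_s: 20.32
eef_pos: [0.4381, 0.3536, 0.0096]
tool_rot: [0.001, 0.02, 1.0, 0.001]
contact_force: [-0.1, -0.6, -1.1]
width: 0.648
grasp_force: 24.8
```

Emit:
{"fn": "servo_tool", "kwargs": {
  "plan": "0 0 0.001 0 0 0; 0 0 0.0015 0 0 0; 0 0 0.0015 0 0 0"
}}

```text
time_s: 20.57
eef_pos: [0.4383, 0.3538, 0.0078]
tool_rot: [0.001, 0.02, 1.0, 0.001]
contact_force: [1.2, -0.2, 1.4]
width: 0.651
grasp_force: 25.0
```

Emit:
{"fn": "servo_tool", "kwargs": {
  "plan": "0 0 0 0 0 0; 0 0 0 0 0 0; 0 0 0 0 0 0; 0 0 0 0 0 0; 0 0 -0.01 0 0 0; 0 0 -0.04 0 0 0; 0 0 -0.08 0 0 0; 0 0 -0.12 0 0 0; 0 0 -0.16 0 0 0; 0 0 -0.19 0 0 0; 0 0 -0.19 0 0 0; 0 0 -0.19 0 0 0",
  "jaw": 0.17
}}

```text
time_s: 21.57
eef_pos: [0.4381, 0.354, 0.2001]
tool_rot: [0.002, 0.02, 1.0, 0.003]
contact_force: [0.5, 0.5, -0.3]
width: 0.826
grasp_force: 0.0
```

```bash
python3 -c "
from h import *
print(status.get_obs()['width'],status.get_obs()['contact_force'])
to([.5,-.29,.2],177.2);to([.5,-.29,.2],-2.8)"
```

```text
0.82619578285804 [ 0.528034    0.46223471 -0.32809556]
t 21.57 shift [-0.0882 -0.6409 -0.0029] rv [0.29 0.17 0.46] yaw now 177.7 q1,q6 [  55. -148.]
t 21.57 shift [-0.0882 -0.6409 -0.0029] rv [  -0.27    0.46 -179.54] yaw now 177.7 q1,q6 [  55. -148.]
```

Emit:
{"fn": "servo_tool", "kwargs": {
  "plan": "-0.01 -0.04 -0.01 0 0 0; -0.02 -0.08 -0.02 0 0 0; -0.03 -0.12 -0.03 0 0 0; -0.04 -0.16 -0.04 0 0 0; -0.05 -0.2 -0.05 0 0 0; -0.06 -0.24 -0.05 0 0 0; -0.07 -0.28 -0.05 0 0 0; -0.08 -0.32 -0.05 0 0 0; -0.09 -0.36 -0.05 0 0 0; -0.1 -0.4 -0.05 0 0 0; -0.11 -0.44 -0.05 0 0 0; -0.12 -0.48 -0.05 0 0 0"
}}

```text
time_s: 22.57
eef_pos: [0.5368, -0.1326, 0.2456]
tool_rot: [-0.002, 0.02, 1.0, 0.0]
contact_force: [1.2, 1.0, 0.2]
width: 0.826
grasp_force: 0.0
```

Emit:
{"fn": "servo_tool", "kwargs": {
  "plan": "-0.01 -0.04 0 0 0 0; -0.02 -0.08 0 0 0 0; -0.026 -0.12 0 0 0 0; -0.028 -0.158 0 0 0 0; -0.028 -0.158 0 0 0 0; -0.028 -0.158 0 0 0 0; -0.028 -0.158 0 0 0 0",
  "jaw": 0.3
}}

```text
time_s: 23.15
eef_pos: [0.5585, -0.2894, 0.2455]
tool_rot: [-0.001, 0.021, 1.0, 0.001]
contact_force: [0.6, -0.2, -0.1]
width: 0.698
grasp_force: 0.0
```

```bash
python3 -c "
from h import *
c=snap('wrist','w6.png'); d=snap('top','t6.png')
print(status.get_obs()['width'],status.get_obs()['contact_force'])
to([.455,-.294,.2],177.2)
im=np.zeros((480,800,3),np.uint8); im[:420,:560]=c['frame'][:,:,::-1]; im[:480,560:]=cv2.resize(d['frame'][175:295,140:200,::-1],(240,480)); cv2.imwrite('pics/m6.png',im)"
```

```text
0.6967628458556765 [ 0.61226971  0.22721964 -0.4138702 ]
t 23.25 shift [ 0.1037 -0.0097  0.0467] rv [ 0.03 -0.07  0.54] yaw now 177.7 q1,q6 [-13. -80.]
```

View pics/m6.png

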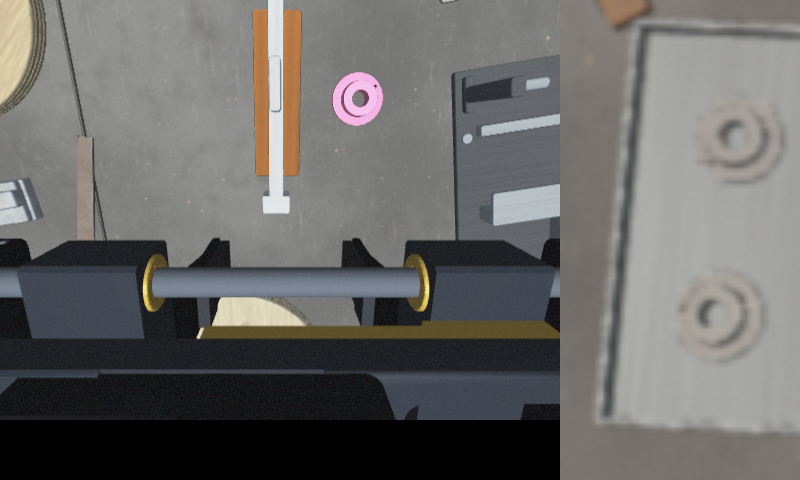

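Both collars lie flat in the tray at crop (740,138) and (718,315). The guard tab top is at (275,83), with its rail along x≈275–277 and the knuckle at (276,204).

```bash
python3 - <<'E'
from h import *
c=load('w6.png')
t=atz(c,[(275,83),(275,57),(275,110)],.123); g=atz(c,[(275.5,5),(276.5,190)],.093)
print(t,g,np.degrees(np.arctan2(*(g[1]-g[0])[[1,0]])))
to([t[0,0],t[0,1],.098],177.2)
E
```

```text
[[ 0.45544486 -0.29437288  0.123     ]
 [ 0.43556477 -0.29335554  0.123     ]
 [ 0.47691713 -0.29547187  0.123     ]] [[ 0.38834545 -0.29140639  0.093     ]
 [ 0.55208539 -0.29872082  0.093     ]] -2.5577594130655674
t 23.25 shift [ 0.1031 -0.0101  0.1487] rv [ 0.03 -0.07  0.54] yaw now 177.7 q1,q6 [-13. -80.]
```

Emit:
{"fn": "servo_tool", "kwargs": {
  "plan": "0.035 -0.004 0 0 0 0.4; 0.07 -0.007 0.01 0 0 0.4; 0.1 -0.01 0.03 0 0 0.4; 0.103 -0.01 0.06 0 0 0.4; 0.103 -0.01 0.09 0 0 0.4; 0.103 -0.01 0.12 0 0 0.4; 0.103 -0.01 0.135 0 0 0.4; 0.103 -0.01 0.143 0 0 0.4; 0.103 -0.01 0.147 0 0 0.4; 0.103 -0.01 0.147 0 0 0.4",
  "jaw": 0.3
}}

```text
time_s: 24.08
eef_pos: [0.4564, -0.2948, 0.1001]
tool_rot: [-0.0, 0.023, 1.0, -0.0]
contact_force: [-0.1, -0.4, 0.2]
width: 0.699
grasp_force: 0.0
```

Emit:
{"fn": "servo_tool", "kwargs": {
  "plan": "0 0 0 0 0 0; 0 0 0 0 0 0; 0 0 0 0 0 0; 0 0 0 0 0 0; 0 0 0 0 0 0; 0 0 0 0 0 0; 0 0 0 0 0 0; 0 0 0 0 0 0; 0 0 0 0 0 0; 0 0 0 0 0 0; 0 0 0 0 0 0; 0 0 0 0 0 0",
  "jaw": 1,
  "squeeze": 40
}}

```text
time_s: 25.08
eef_pos: [0.456, -0.2953, 0.1]
tool_rot: [-0.0, 0.024, 1.0, 0.0]
contact_force: [-0.2, 1.0, 0.4]
width: 0.113
grasp_force: 40.0
```

```bash
python3 -c "
from h import *
o=status.get_obs();print(o['width'],o['grasp_force'],o['contact_force'],o['wrist_torque'])
to([.456,-.2945,.098],177.2)"
```

```text
0.11250102232803297 39.965371317230165 [-0.21011836  0.95529554  0.42384793] [ 0.53589423 -0.0137991  -0.00775253]
t 25.08 shift [-0.      0.0008  0.002 ] rv [ 0.02 -0.01  0.06] yaw now 177.3 q1,q6 [-16. -77.]
```

The tab is gripped (9.8 mm). Lifting straight out of the slot.

Emit:
{"fn": "servo_tool", "kwargs": {
  "plan": "0 0 -0.005 0 0 0; 0 0 -0.015 0 0 0; 0 0 -0.03 0 0 0; 0 0 -0.05 0 0 0; 0 0 -0.07 0 0 0; 0 0 -0.09 0 0 0; 0 0 -0.11 0 0 0; 0 0 -0.13 0 0 0; 0 0 -0.14 0 0 0; 0 0 -0.14 0 0 0"
}}

```text
time_s: 25.92
eef_pos: [0.4571, -0.2961, 0.2431]
tool_rot: [0.003, 0.024, 1.0, -0.001]
contact_force: [1.1, -0.7, -2.7]
width: 0.115
grasp_force: 40.0
```

```bash
python3 -c "
from h import *
o=status.get_obs();print(o['width'],o['grasp_force'],o['contact_force'],o['wrist_torque'])
to([.447,.0615,.24],-83.3)"
```

```text
0.115101018221115 39.97386580333114 [ 1.14250968 -0.73559142 -2.6688236 ] [-0.04725056 -0.11235367 -0.0087928 ]
t 25.92 shift [0.0272 0.3567 0.0022] rv [ -0.37   0.13 -99.43] yaw now 177.3 q1,q6 [-16. -77.]
```

Emit:
{"fn": "servo_tool", "kwargs": {
  "plan": "0.003 0.025 0 0 0 -6; 0.005 0.05 0 0 0 -12; 0.007 0.075 0 0 0 -18; 0.009 0.1 0 0 0 -24; 0.011 0.125 0 0 0 -30; 0.013 0.15 0 0 0 -36; 0.015 0.175 0 0 0 -42; 0.017 0.2 0 0 0 -48; 0.019 0.225 0 0 0 -54; 0.021 0.25 0 0 0 -60; 0.022 0.275 0 0 0 -66; 0.023 0.3 0 0 0 -72"
}}

```text
time_s: 26.92
eef_pos: [0.4462, 0.0063, 0.2388]
tool_rot: [-0.001, -0.57, 0.821, 0.001]
contact_force: [-0.5, 0.2, -2.2]
width: 0.111
grasp_force: 40.0
```

Emit:
{"fn": "servo_tool", "kwargs": {
  "plan": "0 0 0 0 0 -6; 0 0 0 0 0 -12; 0 0 0 0 0 -18; 0 0 0 0 0 -24; 0 0 0 0 0 -27.5; 0 0 0 0 0 -27.5; 0 0 0 0 0 -27.5; 0 0 0 0 0 -27.5"
}}

```text
time_s: 27.58
eef_pos: [0.4469, 0.0052, 0.2394]
tool_rot: [0.001, 0.747, -0.665, -0.0]
contact_force: [0.4, -0.4, -2.7]
width: 0.109
grasp_force: 40.0
```

```bash
python3 -c "
from h import *
o=status.get_obs();print(o['width'],o['grasp_force'],o['contact_force'],o['wrist_torque'])
c=snap('wrist','w7.png');s=snap('scene','s7.png');d=snap('top','t7.png')
im=np.zeros((600,800,3),np.uint8); im[:420,:560]=c['frame'][:,:,::-1]; im[:200,560:]=cv2.resize(d['frame'][175:275,220:340,::-1],(240,200));im[420:,:600]=cv2.resize(s['frame'][180:270,160:460,::-1],(600,180)); cv2.imwrite('pics/m7.png',im)
to([.447,.0615,.24],-83.3)"
```

```text
0.10898421619165775 39.97352032922208 [ 0.39071541 -0.43441695 -2.72281538] [-0.01933648  0.08235723  0.05130494]
t 27.73 shift [-0.0559 -0.0063 -0.0002] rv [ 0.02 -0.    0.01] yaw now -83.3 q1,q6 [ 22. -15.]
```

View pics/m7.png

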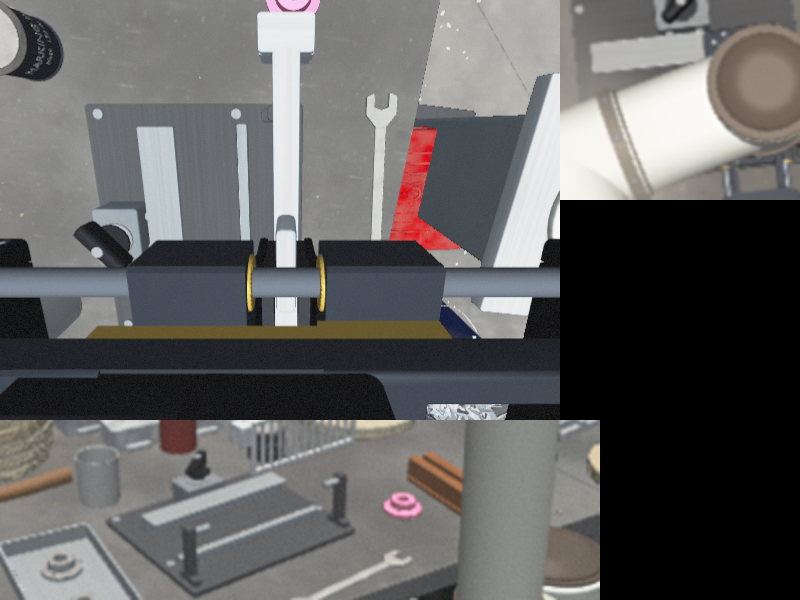

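Guard is held upright and aligned with the row, still on the −y side. The scene view shows the pins free at crop (210,526) and (324,482). I'll run a joint fit of the fixture pose from the images I have.

```bash
python3 - <<'E'
from h import *
from scipy.optimize import least_squares
C=lambda sx,sy:(.147*sx if sx>0 else -.107,.15*sy,.012)
tl=(-.08,.104,.088);tr=(-.08,-.104,.088)
cr=lambda l:tuple(np.array(l,float)/5+np.array([220,155])-0.4)
D={'w1.png':[((141,141),C(1,1)),((369,41),C(1,-1)),((242,317),tl),((415,249),tr)],
'w3.png':[((150,206),C(1,-1)),((386,204),C(1,1))],
'w7.png':[((87,105),C(1,-1))],
'top0.png':[(cr((30,100)),C(1,1)),(cr((577,40)),C(1,-1)),(cr((627,502)),C(-1,-1)),(cr((72,563)),C(-1,1)),(cr((131,492)),tl),(cr((551,442)),tr)],
's7.png':[((254,234.5),(-.08,.137,.1)),((329.5,208),(-.08,-.137,.1))]}
def f(p,full=0):
    T=np.array([[np.cos(p[2]),-np.sin(p[2])],[np.sin(p[2]),np.cos(p[2])]]);out=[]
    for k,v in D.items():
        c=load(k)
        P=np.array([b for a,b in v]);X=np.c_[P[:,:2]@T.T+p[:2],P[:,2]]
        z=(X@c['R'].T+c['t'])[:,2:]
        out.append((proj(c,X)-np.array([a for a,b in v]))*z/c['K'][0,0]*1000)
    return out if full else np.concatenate(out).ravel()
r=least_squares(f,[.5265,.071,.116],loss='soft_l1')
for k,o in zip(D,f(r.x,1)): print(k,o.round(1).tolist())
p=r.x;print(p,np.degrees(p[2]));T=np.array([[np.cos(p[2]),-np.sin(p[2])],[np.sin(p[2]),np.cos(p[2])]])
m=p[:2]+T@[-.08,0];print('mid',m)
to([*m,.24],np.degrees(p[2])-90)
# knuckle far end in w7 for tab offset along guard
c=load('w7.png'); print(atz(c,[(258,52),(314,52),(286,35)],.22))
E
```

```text
w1.png [[-3.7, 1.8], [0.4, -2.4], [-1.3, -1.8], [-1.0, 2.0]]
w3.png [[-1.9, -0.4], [-2.3, -1.6]]
w7.png [[-4.3, -1.0]]
top0.png [[-1.5, -0.4], [-1.7, -0.4], [3.7, 0.5], [-2.2, 1.1], [1.7, 0.5], [0.1, 2.6]]
s7.png [[-0.6, -2.5], [-0.1, -4.0]]
[0.52677489 0.07169172 0.11748019] 6.731119000164744
mid [0.44732632 0.06231491]
t 27.73 shift [-0.0567 -0.0068 -0.0002] rv [ 0.02 -0.   -0.02] yaw now -83.3 q1,q6 [ 22. -15.]
[[ 0.47391399 -0.09929291  0.22      ]
 [ 0.44511903 -0.10263259  0.22      ]
 [ 0.46043537 -0.10886729  0.22      ]]
```

The fit agrees with where the gripper centred on the knob, to under 1 mm. Moving over the pins.

Emit:
{"fn": "servo_tool", "kwargs": {
  "plan": "-0.02 -0.003 0 0 0 0; -0.04 -0.006 0 0 0 0; -0.057 -0.007 0 0 0 0; -0.057 -0.007 0.02 0 0 0; -0.057 -0.007 0.05 0 0 0; -0.057 -0.007 0.075 0 0 0; -0.057 -0.007 0.09 0 0 0; -0.057 -0.007 0.095 0 0 0; -0.057 -0.007 0.095 0 0 0; -0.057 -0.007 0.095 0 0 0"
}}

```text
time_s: 28.57
eef_pos: [0.4484, 0.0629, 0.1458]
tool_rot: [-0.001, 0.748, -0.664, 0.001]
contact_force: [-0.7, 0.4, -0.8]
width: 0.111
grasp_force: 40.0
```

```bash
python3 -c "
from h import *
o=status.get_obs();print(o['width'],o['grasp_force'],o['contact_force'],o['wrist_torque'])
c=snap('wrist','w8.png');s=snap('scene','s8.png')
im=np.zeros((600,800,3),np.uint8); im[:420,:560]=c['frame'][:,:,::-1]; im[420:,:600]=cv2.resize(s['frame'][190:260,220:420,::-1],(600,180));cv2.imwrite('pics/m8.png',im)
to([.4473,.0623,.108],-83.3)"
```

```text
0.1111335847676593 39.9737617559731 [-0.69446649  0.37054663 -0.76231826] [ 0.06361073  0.07573501 -0.05869042]
t 28.67 shift [0.0007 0.0017 0.0384] rv [-0.18  0.04  0.07] yaw now -83.2 q1,q6 [ 29. -22.]
```

View pics/m8.png

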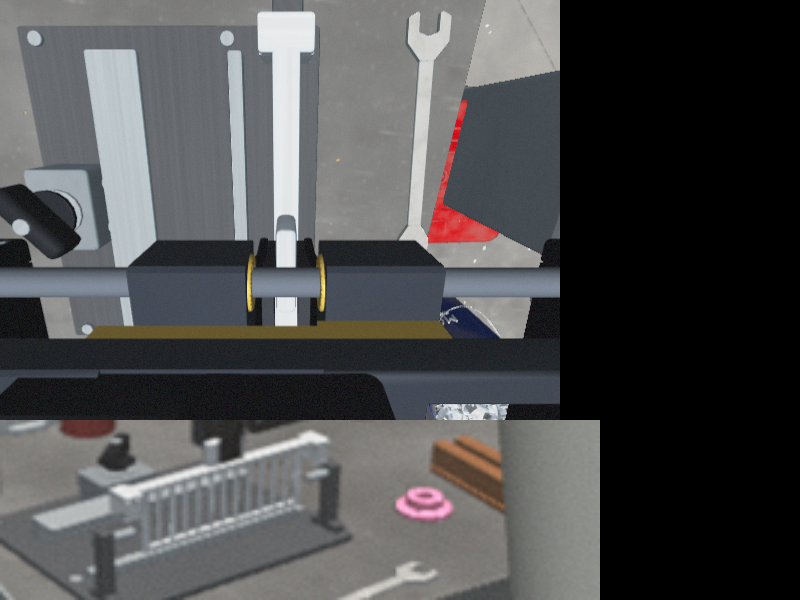

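The guard is centred between the posts. In the wrist view the −y post top at (288,3) lines up with the knuckle at (286,35). Lowering gently.

Emit:
{"fn": "servo_tool", "kwargs": {
  "plan": "0 0.001 0.004 0 0 0; 0 0.001 0.008 0 0 0; 0 0.001 0.012 0 0 0; 0 0.001 0.016 0 0 0; 0 0.001 0.02 0 0 0; 0 0.001 0.024 0 0 0; 0 0.001 0.028 0 0 0; 0 0.001 0.028 0 0 0"
}}

```text
time_s: 29.33
eef_pos: [0.446, 0.0624, 0.116]
tool_rot: [0.001, 0.747, -0.664, -0.0]
contact_force: [-0.0, -0.1, -2.0]
width: 0.116
grasp_force: 40.0
```

```bash
python3 -c "
from h import *
o=status.get_obs();print(o['width'],o['grasp_force'],o['contact_force'],o['wrist_torque'])
to([.4473,.0623,.108],-83.3)"
```

```text
0.11618003945163351 39.9741324596107 [-0.00404829 -0.13121406 -1.96773412] [-0.03350326  0.04980877 -0.04345036]
t 29.33 shift [ 0.0002 -0.0013  0.008 ] rv [ 0.11 -0.03  0.04] yaw now -83.3 q1,q6 [ 29. -22.]
```

Emit:
{"fn": "servo_tool", "kwargs": {
  "plan": "0 0 0.002 0 0 0; 0 0 0.004 0 0 0; 0 0 0.006 0 0 0; 0 0 0.0075 0 0 0; 0 0 0.0085 0 0 0; 0 0 0.0085 0 0 0"
}}

```text
time_s: 29.83
eef_pos: [0.4465, 0.0625, 0.1083]
tool_rot: [0.0, 0.748, -0.664, -0.0]
contact_force: [0.0, -0.4, -2.6]
width: 0.115
grasp_force: 40.0
```

```bash
python3 -c "
from h import *
o=status.get_obs();print(o['width'],o['grasp_force'],o['contact_force'],o['wrist_torque'])
to([.4473,.0623,.108],-83.3)
s=snap('scene','s9.png');cv2.imwrite('pics/m9.png',cv2.resize(s['frame'][185:265,220:350,::-1],(780,480),interpolation=cv2.INTER_CUBIC))"
```

```text
0.11545927000208436 39.9734784476459 [ 0.01646992 -0.37225927 -2.64287013] [ 0.07249391  0.12086845 -0.02780508]
t 29.83 shift [ 0.0003 -0.0008  0.0003] rv [ 0.02 -0.01  0.05] yaw now -83.2 q1,q6 [ 29. -22.]
```

View pics/m9.png

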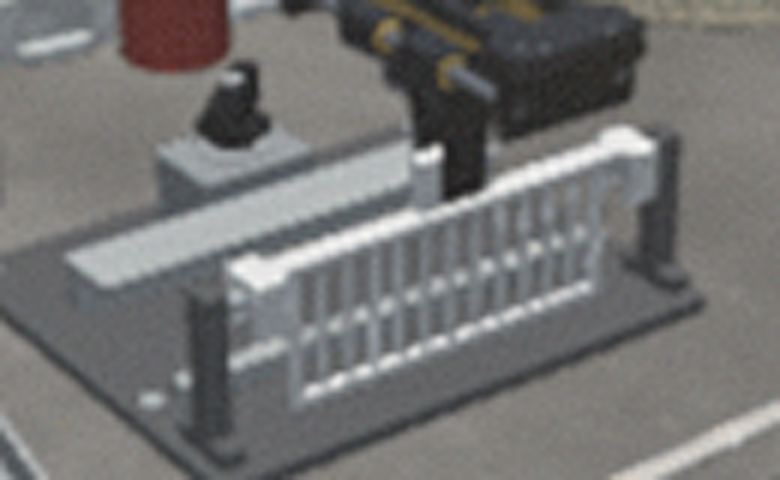

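The guard sits between the posts with the pins inside the hooks, and its weight is still on the gripper. Lowering to contact.

Emit:
{"fn": "servo_tool", "kwargs": {
  "plan": "0 0 0.0005 0 0 0; 0 0 0.001 0 0 0; 0 0 0.0015 0 0 0; 0 0 0.002 0 0 0; 0 0 0.002 0 0 0"
}}

```text
time_s: 30.3
eef_pos: [0.4468, 0.0626, 0.1078]
tool_rot: [-0.0, 0.748, -0.664, 0.0]
contact_force: [-3.5, 0.1, 7.2]
width: 0.112
grasp_force: 40.0
```

Seated, with about 10 N taken by the pins. Release and rise.

Emit:
{"fn": "servo_tool", "kwargs": {
  "plan": "0 0 -0.001 0 0 0; 0 0 -0.001 0 0 0; 0 0 -0.001 0 0 0; 0 0 -0.001 0 0 0; 0 0 -0.001 0 0 0; 0 0 -0.001 0 0 0; 0 0 -0.02 0 0 0; 0 0 -0.05 0 0 0; 0 0 -0.09 0 0 0; 0 0 -0.13 0 0 0; 0 0 -0.15 0 0 0; 0 0 -0.15 0 0 0",
  "jaw": 0.5
}}

```text
time_s: 31.3
eef_pos: [0.4495, 0.0635, 0.262]
tool_rot: [-0.005, 0.748, -0.664, 0.003]
contact_force: [-0.5, 0.4, -0.3]
width: 0.5
grasp_force: 0.0
```

Emit:
{"fn": "servo_tool", "kwargs": {
  "plan": "-0.03 -0.03 0 0 0 0; -0.06 -0.06 0 0 0 0; -0.08 -0.09 0 0 0 0; -0.1 -0.12 0 0 0 0; -0.1 -0.14 0 0 0 0; -0.1 -0.14 0 0 0 0; -0.1 -0.14 0 0 0 0; -0.1 -0.14 0 0 0 0"
}}

```text
time_s: 31.97
eef_pos: [0.5731, 0.1779, 0.2555]
tool_rot: [0.001, 0.747, -0.664, -0.0]
contact_force: [-0.3, -0.8, 0.1]
width: 0.5
grasp_force: 0.0
```

```bash
python3 -c "
from h import *
print(status.get_obs()['contact_force'],status.get_obs()['eef_pos'],status.get_obs()['width'])
c=snap('wrist','wA.png');s=snap('scene','sA.png');d=snap('top','tA.png')
im=np.zeros((600,800,3),np.uint8); im[:360,:400]=cv2.resize(s['frame'][185:265,240:329,::-1],(400,360),interpolation=cv2.INTER_CUBIC); im[:360,400:]=cv2.resize(d['frame'][165:285,140:273,::-1],(400,360),interpolation=cv2.INTER_CUBIC); im[360:,:320]=cv2.resize(c['frame'][:,:,::-1],(320,240));im[360:,320:]=cv2.resize(d['frame'][165:275,220:440,::-1],(480,240),interpolation=cv2.INTER_CUBIC)
cv2.imwrite('pics/mA.png',im)"
```

```text
[-0.28510798 -0.76767871  0.08691739] [0.57311447 0.17792001 0.25547739] 0.5001921969434078
```

View pics/mA.png

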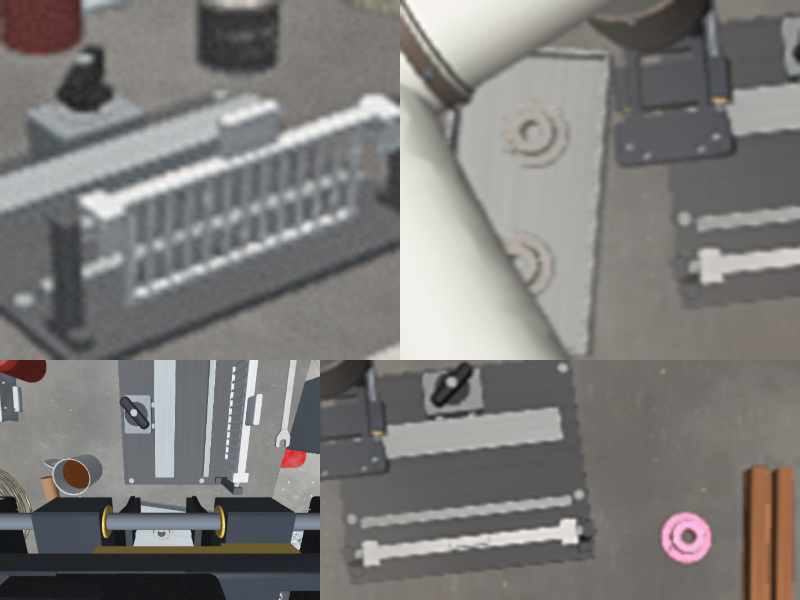

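The guard hangs upright with both knuckles over the pins, at crop (372,553) and (568,532). Both collars lie flat in the tray at (533,133) and (523,262), the knob is still loose, and the gripper is clear.

```bash
python3 -c "
from workcell import workorder
print(workorder.close_job())"
```

```text
the job is handed in; nothing more can be done
None
```

The job is handed in and the verdict isn't shown: by the final pictures the knob is fully loose, both collars present lie flat in the tray, and the guard hangs on both pins with the mug and tin untouched.

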